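# Tip cut blanks into the angle-iron trough and line them up on the length stop

## Robot

A 7-joint arm with a two-finger parallel gripper is mounted at the origin on a cart in front of the work surface, level with it; the furniture and walls round the work are solid. World frame = base frame: x ahead of the robot, y to its left, z up, the work surface at z = 0. Lengths are in mm, angles in rad, forces in N, time in s.
With the tool pointing down it reaches from about 400 to 850 mm from the base axis. Payload 10.4 kg.
Tool frame: the origin (TCP) lies midway between the tips of the shut fingers; the grasp point (between the pads) lies env.hold_point_z behind it (env.hold_point_z is the distance from the TCP to the grasp point, in mm); z points along the fingers, y is the line along which they close (so a half turn about z gives the same grasp; the last joint's range is limited). The gripper opens to 85 mm and grips with 20 to 120 N. Pads are 22 mm wide; open, the fingers measure 114 mm over their backs; the gripper's body (76 mm by 85 mm) begins 54 mm behind the grasp point. The pads swing forward as they close: fully open they stand 13 mm farther back than shut.
Start: joints at [-1.166, 0.332, -0.065, 1.46, 0.022, 1.35, -0.088], TCP at [259.284, 568.703, 231.338] pointing down, gripper open.
Joint ranges: [-2.6, 2.6], [-0.5, 2.12], [-1.47, 1.34], [0.16, 2.42], [-1.27, 4.41], [0.06, 2.06], [-2.6, 2.6]. Speed limits (rad/s): [2.22, 2.22, 2.79, 2.79, 3.14, 3.14, 3.14].

## Interface

Orientations are given as [roll, pitch, yaw] about the fixed x, y, z axes, in that order (R = Rz(yaw) Ry(pitch) Rx(roll)).
In Python, from plant import env, planner, cams, get_clock, get_joint_pos, get_qvel, get_joint_torque, get_ee_pos, get_eef_rot, get_force, get_moment, get_opening, get_gripper_force gives the robot as it stands. Calls block until the motion is done:
- env.goto(position, orientation): joint-space move of the TCP to a pose.
- env.move_l(position, rot=None, feed=150, f_stop=None): straight line of the TCP; rot=None keeps the orientation; feed is the mean speed in mm/s. With f_stop (N) it stops when the force on the tool has changed by that much, and returns True; else False.
- env.goto_joints(angles): joint-space move.
- env.command_gripper(opening, f_grip=None): finger opening in mm; f_grip is the grip in N (None keeps the last); returns when the fingers have stopped.
- env.sleep(seconds).
- planner.inverse_kinematics(position, orientation): joint angles nearest the present ones, or None.
- cams.read_camera(name): name is "side" or "top" or "wrist"; returns (picture, depth): 420x560x3 uint8, red, green, blue; 420x560 float32, mm along the optical axis (not along the pixel's ray), 0 where there is no reading.
- cams.camera_model(name): a dict with "fx", "fy", "cx", "cy" (pixels), "xyz" and "rotation" of the camera in the world. Camera axes: x right, y up, looking along -z (the intrinsics and any distortion apply to the point x, -y, -z); pixel columns grow to the right and rows downward; lengths in mm; the calibration is good to about 2 mm. A picture is of the moment at which its call begins: read the wrist's pose just before it. camera_model takes no time and is no camera call; for the wrist camera it gives the pose at the moment of the call.
A pose or a line that the arm cannot do raises env.Unreachable and nothing moves.
- env.close_job(): hands the job in; it is judged then, once.
Readings, each from a call of its own:
- get_clock(): time.
- get_joint_pos(): joint angles.
- get_qvel(): joint speeds.
- get_joint_torque(): joint torques, N m.
- get_ee_pos(): TCP position.
- get_eef_rot(): TCP orientation.
- get_force(): force on the tool from outside, world axes, zero at the start.
- get_moment(): the same for the moment, N m.
- get_opening(): finger opening in mm.
- get_gripper_force(): force on a finger pad.
Only numpy, scipy, OpenCV 4.12 (cv2) and the standard library are available. Lean on these libraries where they do the work, as an engineer would, in place of code of your own. Each camera call takes 0.05 s, during which the arm holds its last target. There are 200 camera calls.

## Task

Lift the wooden tote tray by its handle and tip both round wooden blanks out of its open side, from close above, into the steel V-trough, so that they drop into line along the fold; do not touch the blanks themselves until they are in the trough. Set the empty tray back flat on the bench, and push the blanks along the fold until they sit snug, end to end, against the length stop, gently enough not to shift the stop, which is only finger-tight. Leave the other things on the bench alone.

Things in the scene. Friction and masses are not known exactly. Their poses are not given: they have to be found in the camera images.
- trough: Fixed V-trough of steel angle, 400 mm long. Origin on the bench under the middle of the fold, y along the fold, z up. Fold line 26 mm above the bench at x = 0; two inner faces rise from it at 45 degrees, each 75 mm wide (5 mm thick): rims at x = +/-53 mm, 79 mm above the bench. The +y end is open; the length stop sits in it near the -y end.
- stop_face (a point): Where the length stop's face meets the fold line; axes as the trough's. The blanks must end up on its +y side. The stop, a dark square steel carriage (46 mm section, 26 mm long, behind the face), lies edge down in the fold, top edge 65 mm and thumbscrew knob up to 82 mm above the fold. Set anywhere within 40 mm along the trough; finger-tight: slips above about 35 N.
- tray: Loose plywood tote tray, 0.35 kg, 76 (x) by 276 (y) mm. Origin: centre of its underside, z up. Floor 6 mm; end walls at y = +/-134 mm, 8 mm thick, 51 mm high, middle part to 112 mm; back wall at x = +35 mm, 41 mm high; on the open -x side (edge at x = -38 mm) only a lip 3.5 mm above the floor. A divider 8 mm thick, 41 mm high at y = 0; a blank lies along y on either side of it.
- tray_handle (a point): Centre of the tray's handle, 98 mm above its underside on its z axis; axes as the tray's. A flat wooden bar along the tray's y between the end walls, 18 mm thick (x), 26 mm high, 260 mm long. Below it (from 85 mm above the tray's underside) is clear down to the tops of the blanks, 46 mm above the underside.
- blank_1: Loose plain round wooden roller blank, a solid cylinder 40 mm in diameter and 110 mm long (0.10 to 0.21 kg), origin at the middle of its volume, x along its axis. It lies on the tray floor and rolls over the low lip only when the tray is tilted more than about 35 degrees. Lying fully down in the fold, its origin is 28 mm straight above the fold line.
- blank_2: The second roller blank, identical to blank_1; either may be the one next to the stop. Sliding both along the fold takes less than 5 N.
- masking_tape: Bystander: roll of masking tape lying flat, 104 mm across, 25 mm high; origin at the centre of its underside.
- sand_block: Bystander: cork sanding block, 66 x 111 x 26 mm; origin at the centre of its underside.
Not all that is in view belongs to the job. What is shaped like the blank_2 but pink is not meant.

How it is judged (in metres and radians):
On the way, in this order (a step that is already met when the one before it is completed fails the run):
1. the tray is lifted at least 60 mm off the bench with both blanks in it (height (world z) of tray above 0.06 m and x of blank_1 in the frame of tray between -0.035 and 0.035 m and y of blank_1 in the frame of tray between -0.12 and 0.12 m and z of blank_1 in the frame of tray between 0.016 and 0.036 m and x of blank_2 in the frame of tray between -0.035 and 0.035 m and y of blank_2 in the frame of tray between -0.12 and 0.12 m and z of blank_2 in the frame of tray between 0.016 and 0.036 m), for 0.2 s.
2. both blanks lie fully down in the fold, in line with it (x of blank_1 in the frame of stop_face between -0.005 and 0.005 m and z of blank_1 in the frame of stop_face between 0.0233 and 0.0333 m and angle between the x axis of each of blank_1, blank_2 and the y axis of trough, either way round below 0.07 rad and x of blank_2 in the frame of stop_face between -0.005 and 0.005 m and z of blank_2 in the frame of stop_face between 0.0233 and 0.0333 m), for 0.2 s.
At the end, for the whole second after the job is handed in: Both blanks rest fully down in the fold (5 mm; axis within 0.07 rad), end to end and snug: middles 55 +/- 3.5 mm and 165 +/- 6 mm from the stop face along the fold, either order; the stop not shifted over 3 mm; the empty tray flat and at rest on the bench (all of step 2 and ((y of blank_1 in the frame of stop_face between 0.0515 and 0.0585 m and y of blank_2 in the frame of stop_face between 0.159 and 0.171 m) or (y of blank_2 in the frame of stop_face between 0.0515 and 0.0585 m and y of blank_1 in the frame of stop_face between 0.159 and 0.171 m)) and linear speed of each of blank_1, blank_2, tray below 0.02 m/s and height (world z) of tray below 0.006 m and angle between tray's own z axis and vertical below 0.06 rad); the robot touches nothing.
It fails at once if the length stop is shifted by more than 3 mm (distance of stop_face from where it was at the start of the episode above 0.003 m).
It fails at once if a blank is handled with the fingers outside the trough (its middle more than 40 mm sideways of the fold or more than 60 mm above it) ((contact force between the fingers and blank_1 above 1 N and (x of blank_1 in the frame of stop_face above 0.04 m or x of blank_1 in the frame of stop_face below -0.04 m or z of blank_1 in the frame of stop_face above 0.06 m)) or (contact force between the fingers and blank_2 above 1 N and (x of blank_2 in the frame of stop_face above 0.04 m or x of blank_2 in the frame of stop_face below -0.04 m or z of blank_2 in the frame of stop_face above 0.06 m))).
It fails at once if a blank falls from a height (faster than 1.5 m/s) (linear speed of any of blank_1, blank_2 above 1.5 m/s).
It fails at once if the masking tape or sanding block is moved by more than 30 mm (distance of any of masking_tape, sand_block from where it was at the start of the episode above 0.03 m).
It also fails if it takes over 64 s, if anything falls off the work surface, if the arm or the gripper's body presses on something with over 40 N, if the wrist force passes 120 N, or if a joint passes its speed limit or range.

## Working session

There is one attempt and no reset: what is moved stays moved. The work goes in short steps, each a Python script; the robot and the scene stay as the last script left them, time stands still between calls to the robot, and variables do not carry over. Pictures are saved under pics/ and viewed, at most 10 in all, crops included, and the job is handed in when it is done.

```bash
ls; mkdir -p pics; python3 - <<'E'
from plant import *
import cv2,numpy as np
for n in ("side","top"):
    p,d=cams.read_camera(n); cv2.imwrite(f"pics/{n}0.png",p[:,:,::-1]); np.save(f"pics/{n}0.npy",d)
    m=cams.camera_model(n); print(n,m)
print(env.hold_point_z,get_clock(),get_eef_rot(),get_opening())
E
```

```text
pics
side {'fx': 498.7660856999088, 'fy': 498.7660856999088, 'cx': 275.40063463716194, 'cy': 205.588618714718, 'xyz': array([ 236.55128898, 1773.86799412,  842.21574789]), 'rotation': array([ 1.13850867,  0.01849383, -2.99555501])}
top {'fx': 432.0526215295639, 'fy': 432.0526215295639, 'cx': 276.5676148720345, 'cy': 207.69993826173263, 'xyz': array([ 152.30445271,   71.4100231 , 1975.6267416 ]), 'rotation': array([ 0.17004933,  0.03349243, -1.56012433])}
18.700000000000003 0.1 [-3.14035512e+00  4.00395932e-05  2.71379976e+00] 85.27074451632825
```

View pics/top0.png

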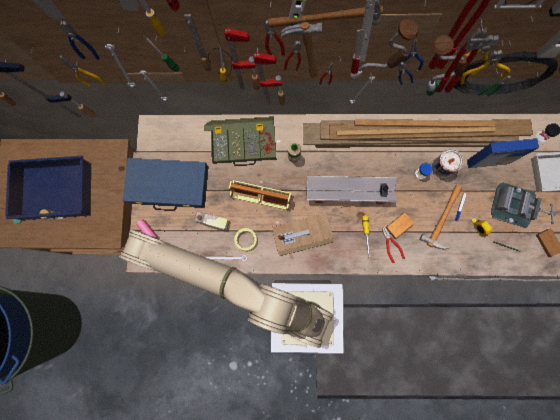

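View pics/side0.png

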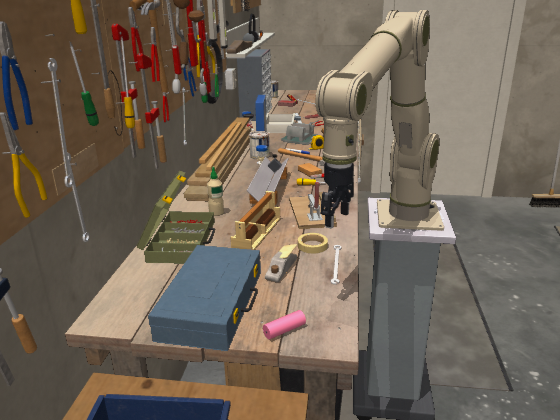

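Top view: tray at about (261,194), the steel V-trough at (350,190) with its dark stop at (384,190). The pink cylinder at (146,230) is the decoy. The blanks are the two brown cylinders in the tray. Next: an enlarged crop and measurements.

```bash
cat > h.py <<'E'
from plant import *
import numpy as np, cv2
from scipy.spatial.transform import Rotation as R
def cloud(n,d,m):
    v,u=np.mgrid[0:420,0:560]
    c=np.stack([(u-m['cx'])/m['fx']*d,-(v-m['cy'])/m['fy']*d,-d],-1)
    return c@R.from_euler('xyz',m['rotation']).as_matrix().T+m['xyz']
def px(P,m):
    c=(np.asarray(P,float)-m['xyz'])@R.from_euler('xyz',m['rotation']).as_matrix()
    return m['cx']-m['fx']*c[...,0]/c[...,2], m['cy']+m['fy']*c[...,1]/c[...,2]
E
python3 - <<'E'
from h import *
m=cams.camera_model("top");d=np.load("pics/top0.npy");W=cloud("top",d,m)
p=cv2.imread("pics/top0.png")
cv2.imwrite("pics/crop0.png",cv2.resize(p[160:260,215:415],None,fx=4,fy=4,interpolation=cv2.INTER_CUBIC))
for u,v in [(261,194),(350,190),(384,190),(308,190),(395,190),(245,240),(400,225)]:
    print((u,v),W[v,u].round())
sel=W[175:212,225:295].reshape(-1,3)
for lo,hi in [(20,60),(85,120)]:
    s=sel[(sel[:,2]>lo)&(sel[:,2]<hi)][:,:2].astype(np.float32); print(lo,len(s),cv2.minAreaRect(s), s.mean(0))
sel=W[170:212,300:402].reshape(-1,3)
for lo,hi in [(20,95),(70,90),(95,120)]:
    s=sel[(sel[:,2]>lo)&(sel[:,2]<hi)][:,:2].astype(np.float32)
    if len(s): print(lo,len(s),cv2.minAreaRect(s), s.mean(0))
E
```

```text
(261, 194) [536. 208.  95.]
(350, 190) [ 570. -196.   27.]
(384, 190) [ 560. -339.   77.]
(308, 190) [567.  -3.  38.]
(395, 190) [ 577. -407.   -2.]
(245, 240) [340. 285.   0.]
(400, 225) [ 410. -416.   30.]
20 411 ((548.244384765625, 215.21234130859375), (274.9703674316406, 78.56843566894531), 77.2208480834961) [550.11847 209.83998]
85 308 ((546.01611328125, 215.71096801757812), (275.4037170410156, 34.58897018432617), 77.40986633300781) [546.6338  216.63634]
20 2134 ((568.7410888671875, -195.9948272705078), (399.3939514160156, 113.53034973144531), 89.04137420654297) [ 572.2999  -194.87093]
70 438 ((568.4779052734375, -195.4435272216797), (398.3003234863281, 112.98558044433594), 89.04137420654297) [ 571.7622  -209.43393]
95 21 ((566.642333984375, -339.40643310546875), (18.464351654052734, 19.66334342956543), 62.493080139160156) [ 566.25806 -339.55023]
```

View pics/crop0.png

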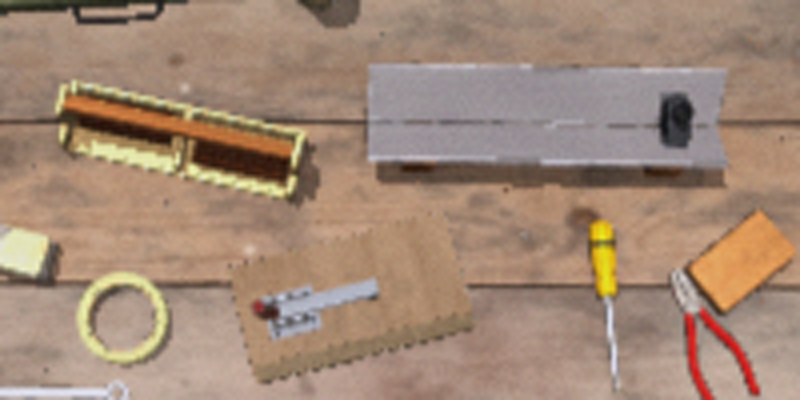

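```bash
python3 - <<'E'
from h import *
ik=planner.inverse_kinematics
def rpy(M): return R.from_matrix(M).as_euler('xyz')
# tool in tray frame: tool z=-tray z, tool y=s*tray x
def T2(s): return np.array([[0,s,0],[s,0,0],[0,0,-1.]])
for s in (1,-1):
  for psi in (np.radians(-12.8),np.radians(167.2)):
    print('tray',s,psi, [None if (q:=ik([548,215,z],rpy(R.from_euler('z',psi).as_matrix()@T2(s)))) is None else q.round(2) for z in (80,330)])
  for yaw,nm in((0,'openrobot'),(np.pi,'openaway')):
    for th in (0,30,45,55):
      M=(R.from_euler('z',yaw)*R.from_euler('y',-np.radians(th))).as_matrix()@T2(s)
      q=ik([568,-165,180],rpy(M)); print(nm,s,th,None if q is None else q.round(2))
E
```

```text
tray 1 -0.2234021442552742 [array([-0.76,  0.4 ,  0.38,  1.75, -0.17,  1.03, -0.55]), array([-0.76,  0.22,  0.38,  1.42, -0.08,  1.52, -0.61])]
tray 1 2.9181905093345186 [array([-0.45,  0.38, -0.  ,  1.73,  0.  ,  1.03,  2.47]), array([-0.52,  0.22,  0.09,  1.4 , -0.02,  1.52,  2.48])]
openrobot 1 0 [-0.48  0.38  0.86  1.66 -0.3   1.24  0.45]
openrobot 1 30 [-0.76 -0.12  1.02  2.11 -0.07  0.59  0.33]
openrobot 1 45 [-0.18 -0.13  0.51  2.29 -0.7   0.28  0.96]
openrobot 1 55 None
openaway 1 0 [-0.66  0.52  1.17  1.67 -0.49  1.29 -2.54]
openaway 1 30 [-0.41  0.97  1.15  1.2  -0.55  1.89 -2.5 ]
openaway 1 45 None
openaway 1 55 None
tray -1 -0.2234021442552742 [array([-0.45,  0.38, -0.  ,  1.73,  0.  ,  1.03,  2.47]), array([-0.52,  0.22,  0.09,  1.4 , -0.02,  1.52,  2.48])]
tray -1 2.9181905093345186 [array([-0.76,  0.4 ,  0.38,  1.75, -0.17,  1.03, -0.55]), array([-0.76,  0.22,  0.38,  1.42, -0.08,  1.52, -0.61])]
openrobot -1 0 [-0.66  0.52  1.17  1.67 -0.49  1.29 -2.54]
openrobot -1 30 None
openrobot -1 45 [ 0.62 -0.07 -0.27  2.26 -0.94  0.33 -1.99]
openrobot -1 55 None
openaway -1 0 [-0.48  0.38  0.86  1.66 -0.3   1.24  0.45]
openaway -1 30 [-0.22  0.77  0.67  1.18 -0.25  1.82  0.41]
openaway -1 45 None
openaway -1 55 None
```

```bash
python3 - <<'E'
from h import *
M=R.from_euler('z',np.radians(-12.8)).as_matrix()@np.array([[0,1,0],[1,0,0],[0,0,-1.]])
env.goto([548,215,330],R.from_matrix(M).as_euler('xyz'))
m=cams.camera_model("wrist");p,d=cams.read_camera("wrist")
cv2.imwrite("pics/w1.png",p[:,:,::-1]);np.savez("pics/w1.npz",d=d,**m)
print(m,get_joint_pos().round(2),get_clock())
E
```

```text
{'fx': 291.0237379385616, 'fy': 291.0237379385616, 'cx': 280.38126807441876, 'cy': 214.75114111692739, 'xyz': array([563.00338606, 287.59715465, 471.46768985]), 'rotation': array([-0.2948016 ,  0.0017658 , -0.22147608])} [-0.77  0.22  0.38  1.42 -0.08  1.52 -0.61] 1.8583
```

View pics/w1.png

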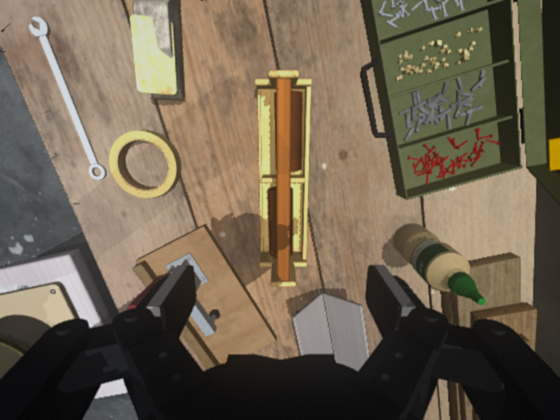

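The wrist view shows the tray from (258,75) to (308,285), with the handle vertical at u≈285 and brown blanks at about (293,130) and (280,225). Next: find the back-wall side from the depth.

```bash
python3 - <<'E'
from h import *
z=np.load("pics/w1.npz");W=cloud("w",z['d'],z).reshape(-1,3)
s=W[(abs(W[:,0]-548)<90)&(abs(W[:,1]-215)<160)]
h=s[(s[:,2]>104)&(s[:,2]<125)];print('handle z',np.median(h[:,2]),cv2.minAreaRect(h[:,:2].astype(np.float32)))
b=s[(s[:,2]>88)&(s[:,2]<125)];r=cv2.minAreaRect(b[:,:2].astype(np.float32));print(r)
c=np.array(r[0]);psi=np.radians(-12.8)
L=(s[:,:2]-c)@np.array([[np.cos(psi),-np.sin(psi)],[np.sin(psi),np.cos(psi)]])
print('bench',np.median(W[(abs(W[:,0]-480)<20)&(abs(W[:,1]-230)<30)][:,2]))
print('x:',list(range(-48,52,4)))
for y in range(-135,140,15):
    row=[]
    for x in range(-48,52,4):
        k=(abs(L[:,0]-x)<2)&(abs(L[:,1]-y)<5); row.append(int(np.median(s[k,2])) if k.any() else -9)
    print(y,row)
E
```

```text
handle z 110.08741192272043 ((549.0900268554688, 213.76028442382812), (275.3986511230469, 35.18819808959961), 77.19684600830078)
((549.2415771484375, 213.7079620361328), (275.4363708496094, 35.549034118652344), 77.34188079833984)
bench 399.02318079746954
x: [-48, -44, -40, -36, -32, -28, -24, -20, -16, -12, -8, -4, 0, 4, 8, 12, 16, 20, 24, 28, 32, 36, 40, 44, 48]
-135 [0, 0, 0, 40, 34, 39, 35, 47, 79, 82, 107, 110, 110, 110, 110, 88, 76, 40, 35, 39, 38, 49, -9, -1, 0]
-120 [0, 0, 0, 8, 5, 5, 6, 35, 40, 42, 109, 110, 110, 110, 108, 37, 33, 5, 5, 5, 26, 41, 39, -1, 0]
-105 [0, 0, 0, 9, 5, 5, 5, 34, 40, 43, 109, 110, 110, 110, 109, 36, 33, 5, 5, 5, 22, 40, -9, 0, 0]
-90 [0, 0, 0, 8, 5, 4, 6, 36, 40, 43, 109, 110, 110, 110, 109, 36, 32, 4, 5, 5, 20, 40, -9, 0, -8]
-75 [0, 0, 0, 8, 5, 5, 15, 35, 40, 42, 109, 110, 110, 110, 109, 36, 19, 5, 4, 5, 35, 40, -9, 0, 0]
-60 [0, 0, 0, 8, 6, 6, 26, 36, 40, 43, 109, 110, 110, 110, 109, 36, 32, 5, 5, 5, 22, 40, -9, 0, 0]
-45 [0, 0, 0, 9, 5, 5, 5, 35, 40, 43, 109, 110, 110, 110, 109, 36, 32, 4, 5, 5, 28, 40, -9, 0, -1]
-30 [0, 0, 0, 8, 5, 5, 18, 36, 4
[... 503 characters left out ...]

45 [0, 0, 0, 8, 5, 5, 4, 5, 5, 15, 108, 110, 110, 110, 108, 44, 43, 40, 36, 32, 22, 40, 0, 0, -1]
60 [0, 0, 0, 8, 5, 5, 5, 5, 5, 26, 108, 110, 110, 110, 109, 44, 43, 41, 36, 30, 35, 40, -9, 0, 0]
75 [-1, 0, 0, 8, 5, 5, 5, 5, 5, 28, 109, 471, 110, 110, 109, 44, 43, 40, 36, 5, 32, 40, 1, -1, 0]
90 [0, 0, 0, 8, 5, 5, 5, 5, 5, 30, 108, 110, 110, 110, 109, 44, 43, 40, 35, 5, 29, 40, -1, 0, 0]
105 [0, 0, 0, 8, 5, 5, 5, 5, 5, 31, 108, 110, 110, 110, 109, 44, 42, 40, 35, 4, 23, 39, -9, 0, -1]
120 [-1, 0, 0, 8, 5, 5, 5, 5, 5, 27, 109, 110, 110, 109, 108, 44, 42, 39, 35, 4, 35, 40, -9, 0, 0]
135 [0, 0, -1, 49, 50, 50, 49, 50, 110, 111, 111, 111, 110, 111, 111, 111, 110, 50, 49, 49, 49, 49, -1, -1, 0]
```

The back wall (40 mm high) is at +x and the 8 mm lip at −x, facing the robot. So tray yaw is −12.75° and the handle centre is (549,214). Next: plan the pour poses and check they are reachable.

```bash
cat >> h.py <<'E'
TT=np.array([[0,1,0],[1,0,0],[0,0,-1.]])   # tool axes in tray frame
GZ=81.                                    # TCP height in tray frame when grasped
TR=np.array([568.7,-196.]); TY=np.radians(-0.96)
def tool(P,M):  # tray origin P, rotation M -> TCP pos, rpy
    return P+M@[0,0,GZ], R.from_matrix(M@TT).as_euler('xyz')
def pour(th,y,L=25.,clr=7.,up=0.):  # tray over the trough: tilt th (deg), centre y along the trough
    t=np.radians(min(th,45)); c,s=np.cos(t),np.sin(t)
    e=np.array([53-c*L-s*clr, 79-s*L+c*clr])           # underside edge, trough x,z
    t=np.radians(th); c,s=np.cos(t),np.sin(t)
    o=e+38*np.array([c,s])
    Rz=R.from_euler('z',TY)
    P=Rz.apply([o[0],y,o[1]+up])+[*TR,0]
    return tool(P,(Rz*R.from_euler('y',-t)).as_matrix())
E
python3 - <<'E'
from h import *
for th in (0,15,25,32,38,42,45,48,51,55):
    r=[]
    for y in (45,30,20):
        p,o=pour(th,y); q=planner.inverse_kinematics(p,o); r.append(None if q is None else q.round(2))
    print(th,p.round(),r)
E
```

```text
0 [ 635. -177.  167.] [array([-0.27,  0.48,  0.6 ,  1.49, -0.28,  1.26,  0.34]), array([-0.26,  0.49,  0.61,  1.48, -0.29,  1.26,  0.37]), array([-0.25,  0.5 ,  0.62,  1.47, -0.3 ,  1.26,  0.39])]
15 [ 612. -177.  167.] [array([-0.43,  0.25,  0.72,  1.81, -0.29,  0.91,  0.39]), array([-0.42,  0.26,  0.75,  1.8 , -0.31,  0.92,  0.43]), array([-0.41,  0.27,  0.76,  1.79, -0.33,  0.92,  0.46])]
25 [ 597. -176.  164.] [array([-0.57,  0.09,  0.84,  2.  , -0.27,  0.67,  0.42]), array([-0.56,  0.11,  0.87,  1.99, -0.32,  0.68,  0.48]), array([-0.55,  0.12,  0.89,  1.98, -0.35,  0.69,  0.52])]
32 [ 586. -176.  161.] [array([-0.78, -0.04,  1.03,  2.13, -0.21,  0.49,  0.41]), array([-0.81, -0.01,  1.11,  2.12, -0.29,  0.5 ,  0.5 ]), array([-0.83,  0.  ,  1.16,  2.12, -0.35,  0.51,  0.58])]
38 [ 578. -176.  156.] [array([-0.92, -0.2 ,  1.15,  2.24,  0.06,  0.34,  0.21]), array([-0.96, -0.21,  1.22,  2.23,  0.04,  0.34,  0.27]), array([-0.99, -0.22,  1.27,  2.22,  0.03,  0.35,  0.3 ])]
42 [ 573. -176.  153.] [array([-0.93, -0.28,  1.15,  2.31,  0.26,  0.24,  0.06]), array([-0.96, -0.3 ,  1.21,  2.29,  0.25,  0.25,  0.11]), array([-0.98, -0.31,  1.25,  2.29,  0.24,  0.26,  0.14])]
45 [ 569. -176.  150.] [array([-0.92, -0.31,  1.15,  2.35,  0.4 ,  0.16, -0.06]), array([-0.95, -0.34,  1.21,  2.34,  0.39,  0.17, -0.  ]), array([-0.96, -0.35,  1.25,  2.33,  0.38,  0.18,  0.04])]
48 [ 565. -176.  149.] [array([-0.89, -0.33,  1.14,  2.4 ,  0.57,  0.08, -0.21]), array([-0.92, -0.36,  1.21,  2.39,  0.55,  0.1 , -0.13]), array([-0.94, -0.38,  1.25,  2.38,  0.53,  0.11, -0.09])]
51 [ 560. -176.  147.] [None, None, None]
55 [ 555. -176.  144.] [None, None, None]
```

```bash
python3 - <<'E'
from h import *
M=R.from_euler('z',np.radians(-12.75)).as_matrix()
P=np.array([549.2,213.7,0]); p,o=tool(P,M)
env.move_l(p+[0,0,40],o,feed=200); env.move_l(p,o,feed=100)
f0=get_force(); env.command_gripper(10,100); print('open',get_opening(),get_gripper_force(),get_force()-f0)
env.move_l(p+[0,0,100],o,feed=120); env.sleep(.3)
print(get_force()-f0,get_moment(),get_opening(),get_clock())
pp,d=cams.read_camera("wrist");cv2.imwrite("pics/w2.png",pp[:,:,::-1])
for y in (30,):
  for th,up in ((0,90),(25,60),(25,0),(45,0)):
    q=planner.inverse_kinematics(*pour(th,y,up=up)); print(th,None if q is None else q.round(2))
E
```

```text
open 16.571927405772016 98.27425003051758 [ 2.79835221 -1.1261454   2.73321039]
[ 0.0199841   0.40394861 -6.14439335] [ 0.05545109  0.02896461 -0.00080833] 16.620918524786322 5.5167
0 [-0.23  0.43  0.59  1.36 -0.24  1.42  0.33]
25 [-0.58  0.01  0.85  1.92 -0.16  0.8   0.35]
25 [-0.54  0.11  0.85  1.99 -0.31  0.68  0.48]
45 [-0.94 -0.33  1.21  2.34  0.32  0.17  0.06]
```

View pics/w2.png

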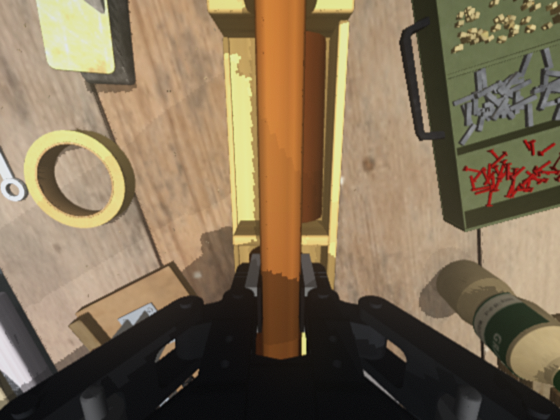

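```bash
python3 - <<'E'
from h import *
y=30
p,o=pour(0,y,up=60); p=p.copy(); x=p[0]; 
a=get_ee_pos(); env.move_l([a[0],a[1],p[2]],feed=120)
env.move_l([565,p[1],p[2]],o,feed=150)
for th,up in ((15,60),(25,40),(28,5)):
    env.move_l(*pour(th,y,up=up),feed=60)
env.sleep(.3)
print(get_clock(),get_ee_pos(),get_joint_pos().round(2),get_force(),get_moment().round(2))
p,d=cams.read_camera("side");cv2.imwrite("pics/s3.png",cv2.resize(p[100:250,190:390],None,fx=4,fy=4)[:,:,::-1])
E
```

```text
11.3917 [ 592.57318042 -166.40148817  168.11612147] [-0.28  0.05  0.56  2.03 -0.26  0.61  0.44] [ 0.34264872 -0.52776281 -5.21102608] [ 0.2   1.18 -0.03]
```

View pics/s3.png

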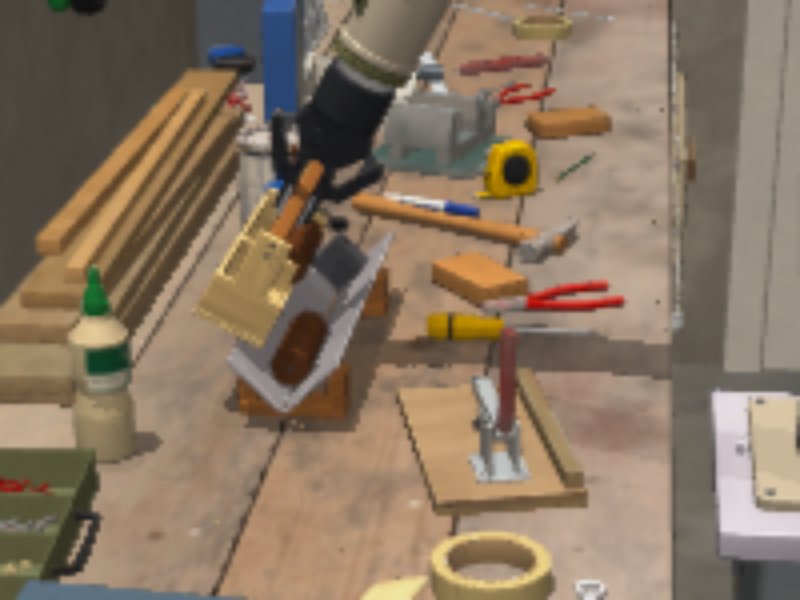

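One blank has already rolled into the fold (crop about (300,350)). The other is still in the tray (about (305,245)). Continue tilting.

```bash
python3 - <<'E'
from h import *
for th in (33,37,41,45):
    env.move_l(*pour(th,30),feed=30); print(th,get_clock(),get_force().round(1))
env.sleep(.6);print(get_force().round(2),get_joint_pos().round(2))
p,d=cams.read_camera("side");cv2.imwrite("pics/s4.png",cv2.resize(p[130:230,220:320],None,fx=6,fy=6)[:,:,::-1])
E
```

```text
33 11.95 [ 0.6  0.8 -5.3]
37 12.3083 [-0.   0.5 -3.5]
41 12.6667 [ 0.4 -0.2 -3. ]
45 13.125 [ 0.2 -0.8 -3.4]
[ 0.53  0.35 -4.55] [-0.39 -0.09  0.72  2.33 -0.93  0.22  1.18]
```

View pics/s4.png

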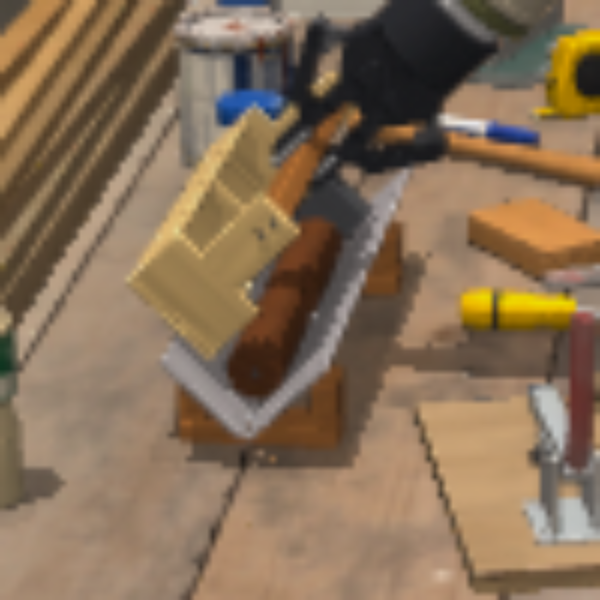

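Both blanks lie in the fold in line, the far one near the stop, and the tray is empty. Next: retreat and set the tray back.

```bash
python3 - <<'E'
from h import *
p,o=pour(45,30); env.move_l(p+[5,0,50],o,feed=80)
env.move_l(*pour(15,30,up=70),feed=80); print(get_force().round(2))
p,o=pour(0,30,up=60)
M=R.from_euler('z',np.radians(-12.75)).as_matrix(); P=np.array([549.2,213.7,0]); g,og=tool(P,M)
env.move_l([565,p[1],p[2]],o,feed=120)
env.move_l([g[0],g[1],p[2]],og,feed=180)
env.move_l(g+[0,0,12],og,feed=120)
print(env.move_l(g-[0,0,4],og,feed=20,f_stop=5), get_ee_pos()-g,get_force(),get_clock())
env.command_gripper(60); env.sleep(.2); print(get_ee_pos()-g,get_force())
env.move_l(g+[0,0,120],og,feed=150)
p,d=cams.read_camera("top");m=cams.camera_model("top");np.save("pics/top5.npy",d);cv2.imwrite("pics/t5.png",cv2.resize(p[160:235,215:415],None,fx=4,fy=4,interpolation=cv2.INTER_CUBIC)[:,:,::-1])
W=cloud("top",d,m)[170:212,300:402].reshape(-1,3); c=(W[:,:2]-TR)@np.array([[np.cos(TY),-np.sin(TY)],[np.sin(TY),np.cos(TY)]])
k=(abs(c[:,0])<4)
for y in range(-200,205,8):
    s=W[k&(abs(c[:,1]-y)<4),2]; print(y,s.round()[:4],end=' ')
print(get_clock(),get_joint_pos().round(2))
E
```

```text
[-0.37  0.2  -3.66]
True [ 0.02841827 -0.08277561  0.29387579] [-0.07767673  0.24806484  4.67981905] 20.3583
[-0.91129656 -0.4619177  -0.68638305] [ 0.45781537 -0.04488178 -0.74033757]
-200 [] -192 [21. 30. 23.] -184 [33. 24. 26. 20.] -176 [38. 35. 26. 19.] -168 [34. 33.] -160 [] -152 [106. 104. 105.] -144 [104. 108. 105.] -136 [113. 104. 103.  87.] -128 [73. 73. 30. 33.] -120 [28. 30. 14.] -112 [32. 33.] -104 [35.] -96 [36. 31.] -88 [74. 76.] -80 [80. 80. 75. 68.] -72 [75. 71. 73. 69.] -64 [70. 69. 70.] -56 [69. 72. 67.] -48 [71. 79. 73.] -40 [69. 74. 74. 74.] -32 [65. 64. 67.] -24 [75. 65.] -16 [73. 79. 66. 68.] -8 [72. 82. 64.] 0 [85. 71. 73.] 8 [67. 76.] 16 [68. 70. 56. 71.] 24 [45. 20. 18. 19.] 32 [35. 18.] 40 [42. 32. 35. 25.] 48 [76. 75.] 56 [78. 72.] 64 [81. 80. 70. 79.] 72 [77. 74. 69.] 80 [84. 72.] 88 [78. 68. 70.] 96 [72. 69.] 104 [74. 74.] 112 [71. 75. 72. 72.] 120 [72. 72. 78.] 128 [72. 81. 71. 77.] 136 [72. 66.] 144 [71. 71. 73. 75.] 152 [73. 63. 78.] 160 [68. 74. 26. 19.] 168 [29. 32. 15. 21.] 176 [23. 29. 35. 29.] 184 [25. 30. 25.] 192 [29. 33.] 200 [28. 16.  1.] 22.05 [-0.55  0.27  0.12  1.61 -0.03  1.27 -0.65]
```

View pics/t5.png

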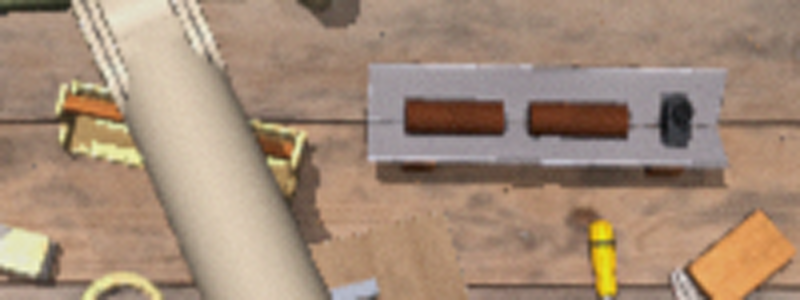

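Both blanks are down in the fold: crop spans u 405–503 and 530–628, with the stop at u≈675. The tray is back on the bench. Next: push along the fold.

```bash
python3 - <<'E'
from h import *
Rz=R.from_euler('z',TY)
w=lambda y,z:Rz.apply([0,y,z])+[*TR,0]
env.command_gripper(0,20)
best=None
for yaw in (TY,TY+np.pi):
    o=[np.pi,0,yaw]; q=planner.inverse_kinematics(w(194,200),o); q2=planner.inverse_kinematics(w(90,44),o)
    print(yaw,q,q2)
    if q is not None and q2 is not None:
        c=abs(q-get_joint_pos()).max()
        if best is None or c<best[0]: best=(c,o)
o=best[1]
env.goto(w(194,200),o); env.move_l(w(194,75),feed=150)
print('down',env.move_l(w(194,44),feed=50,f_stop=6),get_ee_pos()-w(194,44),get_clock(),get_force().round(2))
f0=get_force()
print('push',env.move_l(w(112,44),feed=25,f_stop=8),get_ee_pos(),(get_force()-f0).round(2),get_clock())
E
```

```text
-0.016755160819145562 [-0.41764167  0.2388089   0.40041064  1.66944838 -0.09721805  1.25300127
 -1.58454889] [-0.26108816  0.43585532  0.4469292   1.79853262 -0.22502465  0.95751584
 -1.30778835]
3.1248374927706477 [-0.13045482  0.23269982  0.06313392  1.65382888 -0.01530413  1.25554557
  1.48976844] [ 0.03633069  0.40782636  0.08287648  1.78196053 -0.04027577  0.95343909
  1.68980192]
down False [ 0.14430712 -0.04054058  0.0958861 ] 25.3 [0.86 0.21 0.47]
push False [570.59150434 -83.96560097  43.99925618] [-0.91  2.64 -0.93] 28.7333
```

```bash
python3 - <<'E'
from h import *
Rz=R.from_euler('z',TY)
w=lambda y,z:Rz.apply([0,y,z])+[*TR,0]
y0=112
for i in range(3):
    r=env.move_l(w(75,44),feed=10,f_stop=8)
    y=(Rz.inv().apply(get_ee_pos()-[*TR,0]))[1]; print('push',r,y,get_force().round(2),get_clock())
    if r: env.sleep(.2); print(get_force().round(2))
    if not r or get_force()[1]>7: break
p,d=cams.read_camera("top");m=cams.camera_model("top")
cv2.imwrite("pics/t6.png",cv2.resize(p[165:220,290:410],None,fx=6,fy=6,interpolation=cv2.INTER_CUBIC)[:,:,::-1])
E
```

```text
push True 99.83084443884962 [-0.79  0.93 -0.34] 30.4333
[-0.23 -0.21 -0.5 ]
push True 99.92727880054989 [ 0.55 -0.53  0.29] 31.4
[0.08 0.5  1.18]
push True 100.04402933056859 [ 0.52  0.52 -0.4 ] 32.275
[ 0.78 -0.43  0.69]
```

View pics/t6.png

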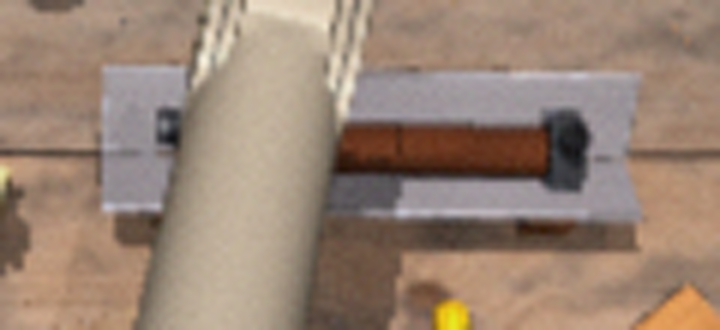

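The blanks are end to end (joint at u≈400) against the stop (u≈547), and the push met firm resistance three times at the same y. Next: retreat and verify.

```bash
python3 - <<'E'
from h import *
Rz=R.from_euler('z',TY)
w=lambda y,z:Rz.apply([0,y,z])+[*TR,0]
env.move_l(w(130,44),feed=40); env.move_l(w(130,230),feed=150); env.move_l(w(170,330)-[100,0,0],feed=150); env.sleep(.3)
m=cams.camera_model("wrist");p,d=cams.read_camera("wrist");cv2.imwrite("pics/w7.png",p[:,:,::-1])
m=cams.camera_model("top");p,d=cams.read_camera("top");cv2.imwrite("pics/t7.png",cv2.resize(p[160:240,215:415],None,fx=4,fy=4,interpolation=cv2.INTER_CUBIC)[:,:,::-1])
W=cloud("top",d,m);s=W[175:212,225:295].reshape(-1,3);b=s[(s[:,2]>80)&(s[:,2]<125)]
print('tray top z',np.percentile(b[:,2],[10,50,90]) if len(b) else None,get_clock())
E
```

```text
tray top z [ 96.68178314 107.96562243 114.69534579] 36.3333
```

View pics/t7.png

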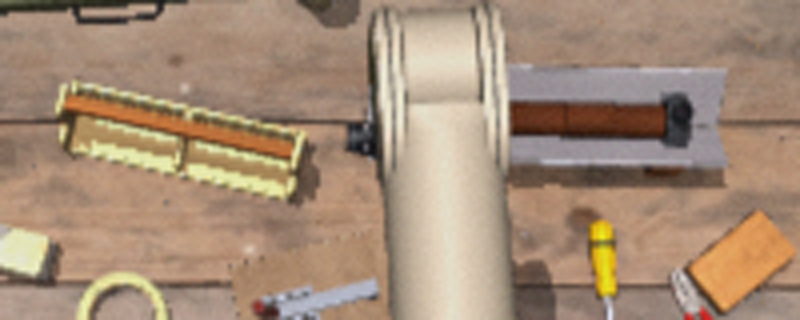

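```bash
python3 -c "
from plant import *
print(env.close_job())"
```

```text
the job is handed in; nothing more can be done
None
```

The job is handed in at about 36 s on the robot clock: both blanks lie end to end in the fold against the stop, the empty tray is back flat on the bench, and the stop, tape and sanding block looked unmoved in the last view, though no verdict came back.

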